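Cull the short inserts from the clamped carrier

ROBOT

A 6-joint arm with a two-finger parallel gripper is mounted at the origin on a cart in front of the work surface, level with it; the furniture and walls round the work are solid. World frame = base frame: x ahead of the robot, y to its left, z up, the work surface at z = 0. Lengths are in mm, angles in degrees, forces in N, time in s.
With the tool pointing down it reaches from about 350 to 850 mm from the base axis. Payload 8.1 kg.
Tool frame: the origin (TCP) lies on the centre line of the jaws, within the pads' length; the fingertips stand 14 mm ahead of it and the grasp point (between the pads) lies 5 mm behind it; z points along the fingers, y is the line along which they close (so a half turn about z gives the same grasp; the last joint's range is limited). The gripper opens to 85 mm and grips with 20 to 120 N. Pads are 22 mm wide; open, the fingers measure 114 mm over their backs; the gripper's body (76 mm by 85 mm) begins 54 mm behind the grasp point. The pads swing forward as they close: fully open they stand 13 mm farther back than shut.
Start: joints at [-81.555, 7.471, 85.268, -0, 87.261, -4.893], TCP at [138.442, -583.814, 245.292] pointing down, gripper open.
Joint ranges: [-169.43, 169.43], [-51.17, 129.36], [1.28, 143.12], [-76.62, 256.62], [0, 156.53], [-152.29, 152.29]. Speed limits (degrees/s): [136.94, 136.94, 159.86, 180, 180, 180].

INTERFACE

Orientations are given as [roll, pitch, yaw] about the fixed x, y, z axes, in that order (R = Rz(yaw) Ry(pitch) Rx(roll)).
In Python, from bench import sense, snapshot, camera_info, hand_in gives the robot as it stands. The module is installed in compiled form; this text tells all that it offers.
- The arm moves only by the tool apply_moves, never from a script. Its argument "deltas" is a list of rows, each a list of 7 numbers: the shift along the tool's x, y, z scaled (see below), then the turn, a rotation vector about the tool's x, y, z scaled (see below), then the opening, from 0 (shut) to 1 (fully open). In form: [[dx, dy, dz, ax, ay, az, claw], ...]. A call has 1 to 8 rows; each row shifts and turns the commanded pose from where the row before left it, along the tool's axes as they then stand; what a row does not reach is not made up. The controller multiplies each number of a shift by 0.03 m and each number of a turn by 0.08 rad. A row lasts 1/8 s, in which the tool goes at most 62.5 mm and 10.7 degrees, less where a joint would pass 70% of its speed; a pose out of reach is approached as far as the arm can. A call with a number of a shift or a turn outside -1 to 1 is refused whole. A call with a gripper value outside its range is refused whole. The fingers move at their own pace and stop on an object; "grip_force" is the grip in N (left out, the last holds). Time passes only in rows, so rows that do not move let the fingers close. It gives the time, the measured TCP pose, the force, the opening and the grip force at its end, in the units of the state.
- sense(): the state, without advancing time (a new reading comes with each control period).
- snapshot(name): name is "scene" or "top"; returns the picture (400x640x3 uint8, red, green, blue); there is no depth.
- camera_info(name): a dict with "vertical_fov" (degrees; the focal length in pixels is half the picture's height over the tangent of half this angle, whatever the lens; pixels are square), "cx", "cy" (the principal point, pixels), "k1" (the pictures are not rectified: a ray, as slopes to the right and down, at radius r is drawn at 1 + k1 r^2 times it, then the intrinsics apply), "origin" and "rotation" of the camera in the world. Camera axes: x right, y up, looking along -z (the intrinsics and any distortion apply to the point x, -y, -z); pixel columns grow to the right and rows downward; lengths in mm; the calibration is good to about 2 mm. A picture is of the moment at which its call begins. camera_info takes no time and is no camera call.
- hand_in(): hands the job in; it is judged then, once.
The state is a dict: "time": time; "joint_pos": joint angles; "qd": joint speeds; "joint_efforts": joint torques, N m; "tool_pos": TCP position; "tcp_rot": TCP orientation; "ft_force": force on the tool from outside, world axes, zero at the start; "wrist_torque": the same for the moment, N m; "finger_gap": finger opening in mm; "grip_force": force on a finger pad.
Only numpy, scipy, OpenCV 4.12 (cv2) and the standard library are available. Lean on these libraries where they do the work, as an engineer would, in place of code of your own. Each camera call takes 0.05 s, during which the arm holds its last target. There are 200 camera calls.

TASK

Two of the five dry-block inserts in the clamped carrier are too short and do not belong to this set. Throw the toggle clamp's handle fully back to free the row, lift out the two short inserts and stand them upright in the empty tray, then bring the handle fully home again so that the clamp is locked down on the three right ones, which stay in their pockets. Leave the other things on the bench where they are.

Things in the scene. Friction and masses are not known exactly. Their poses are not given: they have to be found in the camera images.
- insert_carrier: insert carrier, fixed: white block 244 x 56 mm with five round pockets in a row, on an aluminium T base (to y = 200 mm), steel toggle clamp behind the row. Origin on the bench under the middle pocket; x along the row, y from the row to the clamp, z up. Pockets at x = -92, -46, 0, 46, 92 mm, y = 0, 32 mm wide, floor at z = 14 mm, block top at z = 22 mm. Clamp arm pivot at y = 115, z = 94 mm
- clamp_handle (a joint): angle (rad) of the toggle clamp's handle: 0 = home, leaning 0.4 rad from vertical over the row, locked past centre, pads pressing on the inserts; 1.5 = thrown fully back, 1.1 rad from vertical the other way (carrier's +y), arm and rail stood up clear of the row. Some resistance in the first 0.1 rad, where it goes over centre
- handle_hinge (a point): the handle's pivot, on the carrier at x = 0, y = 174.9, z = 80.3 mm; the hinge axis is the carrier's x, and this point's axes are the carrier's
- handle_knob (a point): centre of the black ball knob (28 mm diameter) at the end of the clamp handle's steel rod (10 mm thick), 100 mm from the hinge. Locked, it is 39 mm in front of the hinge (to the row) at z = 172 mm; fully open, 89 mm behind it at z = 126 mm
- clamp_rail (a point): centre of the steel cross rail (214 x 18 x 10 mm) that the clamp arm carries over the row, with five sprung rubber pads under it; locked, it lies over the inserts' tops, its centre at z = 94 mm; open, it stands about 135 mm behind the row at z = 207 mm
- insert_a: turned aluminium dry-block insert, plain cylinder 30 mm diameter with three dark bores in its top; stands upright in a pocket of the carrier at the start, which pocket varies; origin at the centre of its underside, z up; mass about 0.1 kg; 64 mm tall, the right length for this set; its top stands 78 mm above the bench
- insert_b: turned aluminium dry-block insert, plain cylinder 30 mm diameter with three dark bores in its top; stands upright in a pocket of the carrier at the start, which pocket varies; origin at the centre of its underside, z up; mass about 0.1 kg; 64 mm tall, the right length for this set; its top stands 78 mm above the bench
- insert_c: turned aluminium dry-block insert, plain cylinder 30 mm diameter with three dark bores in its top; stands upright in a pocket of the carrier at the start, which pocket varies; origin at the centre of its underside, z up; mass about 0.1 kg; 64 mm tall, the right length for this set; its top stands 78 mm above the bench
- short_insert_a: turned aluminium dry-block insert, plain cylinder 30 mm diameter with three dark bores in its top; stands upright in a pocket of the carrier at the start, which pocket varies; origin at the centre of its underside, z up; mass about 0.1 kg; only 46 mm tall, wrong for this set; its top stands 60 mm above the bench and no pad reaches it
- short_insert_b: turned aluminium dry-block insert, plain cylinder 30 mm diameter with three dark bores in its top; stands upright in a pocket of the carrier at the start, which pocket varies; origin at the centre of its underside, z up; mass about 0.1 kg; only 46 mm tall, wrong for this set; its top stands 60 mm above the bench and no pad reaches it
- tray: empty open steel tray, fixed on the bench, 170 (x) x 120 (y) x 18 (z) mm outside, walls and floor 3 mm; origin at the centre of its underside
- tray_in (a point): centre of the tray's inner floor (3 mm above the bench), axes as the tray's
- oring_pot: bystander: small white pot with blue lid, 48 mm diameter, 50 mm tall, beside the clamp; origin at the centre of its underside
- ptfe_tape: bystander: white tape roll, 50 mm diameter, 14 mm high, beside the clamp; origin at the centre of its underside
- ref_weight: bystander: steel knob weight, 34 mm diameter, 48 mm tall, beside the tray; origin at the centre of its underside
- torch: bystander: black torch 104 mm long, 32 mm thick, lying between carrier and back of the bench; origin at its middle on the bench

How it is judged (in metres and radians):
On the way, in this order (a step that is already met when the one before it is completed fails the run):
1. the clamp handle is thrown back and the rail stands clear of the row (value of joint clamp_handle above 1.2 rad), for 0.2 s.
2. both short inserts stand released in the tray, with the clamp still open (x of short_insert_a in the frame of tray_in between -0.068 and 0.068 m and y of short_insert_a in the frame of tray_in between -0.043 and 0.043 m and z of short_insert_a in the frame of tray_in between -0.004 and 0.004 m and angle between each of short_insert_a, short_insert_b's own z axis and vertical below 0.12 rad and linear speed of each of short_insert_a, short_insert_b below 0.02 m/s and x of short_insert_b in the frame of tray_in between -0.068 and 0.068 m and y of short_insert_b in the frame of tray_in between -0.043 and 0.043 m and z of short_insert_b in the frame of tray_in between -0.004 and 0.004 m and value of joint clamp_handle above 1 rad and contact force between the fingers and short_insert_a below 0.2 N and contact force between the fingers and short_insert_b below 0.2 N), for 0.2 s.
At the end, for the whole second after the job is handed in: Handle home within 0.05 rad of its stop, rail down on the row (its centre below 98 mm); both short inserts upright (within 0.12 rad) and at rest on the tray's floor inside its walls; the three right inserts upright in their pockets, within 8 mm of where they were (value of joint clamp_handle below 0.05 rad and height (world z) of clamp_rail below 0.098 m and x of short_insert_a in the frame of tray_in between -0.068 and 0.068 m and y of short_insert_a in the frame of tray_in between -0.043 and 0.043 m and z of short_insert_a in the frame of tray_in between -0.004 and 0.004 m and angle between each of short_insert_a, short_insert_b's own z axis and vertical below 0.12 rad and linear speed of each of short_insert_a, short_insert_b below 0.02 m/s and x of short_insert_b in the frame of tray_in between -0.068 and 0.068 m and y of short_insert_b in the frame of tray_in between -0.043 and 0.043 m and z of short_insert_b in the frame of tray_in between -0.004 and 0.004 m and distance of each of insert_a, insert_b, insert_c from where it was at the start of the episode below 0.008 m and angle between each of insert_a, insert_b, insert_c's own z axis and vertical below 0.08 rad); the robot touches nothing.
It fails at once if a right insert was pulled out of its pocket (distance of any of insert_a, insert_b, insert_c from where it was at the start of the episode above 0.03 m).
It fails at once if a bystander was pushed away or knocked over (distance of any of oring_pot, ptfe_tape, ref_weight, torch from where it was at the start of the episode above 0.03 m).
It also fails if it takes over 72 s, if anything falls off the work surface, if the arm or the gripper's body presses on something with over 40 N, if the wrist force passes 120 N, or if a joint passes its speed limit or range.

## Working session

There is one attempt and no reset: what is moved stays moved. The work goes in short steps, Python scripts to look and compute and a tool call to move; the robot and the scene stay as the last step left them, time stands still between calls to the robot, and variables do not carry over. Pictures are saved under pics/ and viewed, at most 10 in all, crops included, and the job is handed in when it is done.

Besides the shell and the picture viewer there is one more tool, called after ">>>" by a JSON object that holds its "fn" and its "kwargs", one argument or row to a line. apply_moves: Moves the arm, as the interface text tells. Its arguments: {"type":"object","properties":{"deltas":{"type":"array"},"grip_force":{"type":"number"}},"required":["deltas"]}

```bash
mkdir -p pics
python3 - <<'E'
from bench import *
import cv2
for n in("scene","top"):
    cv2.imwrite(f"pics/{n}0.png",snapshot(n)[:,:,::-1]); print(n,camera_info(n))
print(sense())
E
```

```text
scene {'vertical_fov': 49.449423999582365, 'cx': 324.6820292278769, 'cy': 198.9632911272613, 'k1': 0.012010902336885777, 'origin': array([ 70.62178327, 595.43066489, 667.92644413]), 'rotation': array([  58.65921265,    0.85789111, -147.11385288])}
top {'vertical_fov': 52.883253560460886, 'cx': 321.64823079524973, 'cy': 199.60250609804908, 'k1': -0.020220284482074736, 'origin': array([ 432.8579644 , -131.87047602, 1251.99199821]), 'rotation': array([  6.94828128,  -0.90039943, -89.01705226])}
{'time': 0.1, 'joint_pos': array([-8.15541625e+01,  7.51176133e+00,  8.53247358e+01,  1.19359504e-03,
        8.72607308e+01, -4.89306573e+00]), 'qd': array([ 0.02838341, -0.06084261, -0.1641828 , -0.10983917, -0.01551832,
        0.05266222]), 'joint_efforts': array([ 4.78057973e-04, -5.70951498e+01, -5.01943374e+01, -1.93028109e-04,
        8.09724588e-03, -7.02170183e-06]), 'tool_pos': array([ 138.38456026, -583.33168734,  244.32282806]), 'tcp_rot': array([-1.79903228e+02, -9.48097300e-03,  1.33388372e+01]), 'ft_force': array([ 0.09367001, -0.3359438 ,  0.19455586]), 'wrist_torque': array([ 0.013894  ,  0.01180979, -0.01042094]), 'grip_force': 0.0, 'finger_gap': 85.29071943826992}
```

View pics/scene0.png

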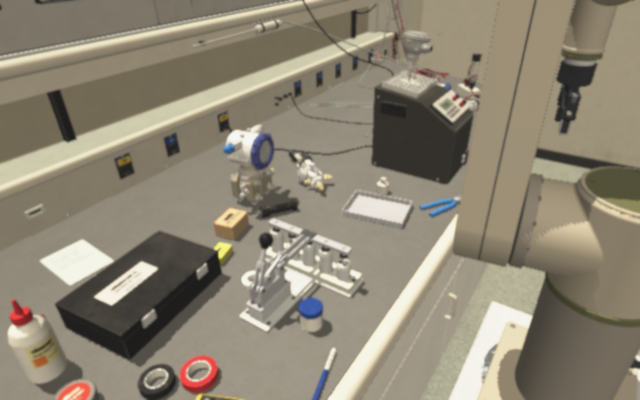

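View pics/top0.png

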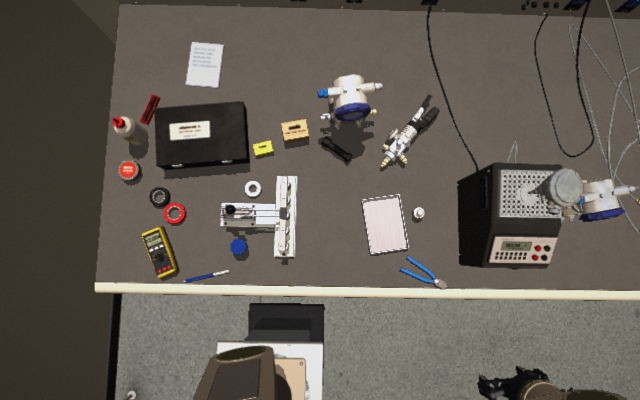

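The scene view shows the carrier around (310,262) with the clamp in front of it and the tray at (378,208). In the top view the block is at (286,217), the knob at about (230,210) and the tray at (385,224). Next I'll measure the edges on zoomed crops.

```bash
cat > h.py <<'E'
import numpy as np, cv2
from scipy.spatial.transform import Rotation as R
from bench import *
def cam(n):
    c=camera_info(n); f=200/np.tan(np.radians(c['vertical_fov']/2))
    return f,c['cx'],c['cy'],c['k1'],np.array(c['origin']),R.from_euler('xyz',c['rotation'],degrees=True).as_matrix()
def ray(n,uv):
    f,cx,cy,k,o,M=cam(n); d=(np.array(uv,float)-[cx,cy])/f; s=d.copy()
    for _ in range(8): s=d/(1+k*(s@s))
    return o,M@np.array([s[0],-s[1],-1])
def onz(n,uv,z):
    o,d=ray(n,uv); return o+d*(z-o[2])/d[2]
def proj(n,p):
    f,cx,cy,k,o,M=cam(n); q=M.T@(np.array(p,float)-o); s=np.array([q[0],-q[1]])/-q[2]
    return s*(1+k*(s@s))*f+[cx,cy]
def tri(uv1,uv2):
    A=[];b=[]
    for n,uv in(("scene",uv1),("top",uv2)):
        o,d=ray(n,uv); d=d/np.linalg.norm(d); P=np.eye(3)-np.outer(d,d); A.append(P); b.append(P@o)
    return np.linalg.lstsq(np.vstack(A),np.hstack(b),rcond=None)[0]
E
python3 - <<'E'
import cv2,numpy as np
from h import *
t=cv2.imread("pics/top0.png"); s=cv2.imread("pics/scene0.png")
a=cv2.resize(t[165:270,210:310],None,fx=5,fy=5,interpolation=cv2.INTER_CUBIC)
cv2.imwrite("pics/topcrop.png",a)
cv2.imwrite("pics/scenecrop.png",cv2.resize(s[205:335,235:375],None,fx=4.5,fy=4.5,interpolation=cv2.INTER_CUBIC))
# tray & carrier masks
g=cv2.cvtColor(t,cv2.COLOR_BGR2GRAY)
for (x0,y0,x1,y1),z in(((350,180,412,265),18),((268,165,305,268),22)):
    m=np.zeros_like(g); m[y0:y1,x0:x1]=(g[y0:y1,x0:x1]>125)*255
    c=max(cv2.findContours(m,0,2)[0],key=cv2.contourArea); r=cv2.minAreaRect(c); b=cv2.boxPoints(r)
    print(r,[onz("top",p,z).round(1)[:2].tolist() for p in b], onz("top",r[0],z).round(1))
hsv=cv2.cvtColor(t,cv2.COLOR_BGR2HSV)
E
```

```text
((385.0953674316406, 223.3699493408203), (55.1967658996582, 39.458839416503906), 81.25383758544922) [[587.5, -271.8], [608.6, -393.2], [440.5, -418.0], [420.4, -298.3]] [ 513.6 -345.3   18. ]
((281.8316650390625, 215.8905029296875), (28.36050033569336, 80.65064239501953), 1.7098139524459839) [[408.7, 15.4], [656.3, 16.3], [655.3, -71.6], [407.7, -70.3]] [530.5 -27.6  22. ]
```

View pics/topcrop.png

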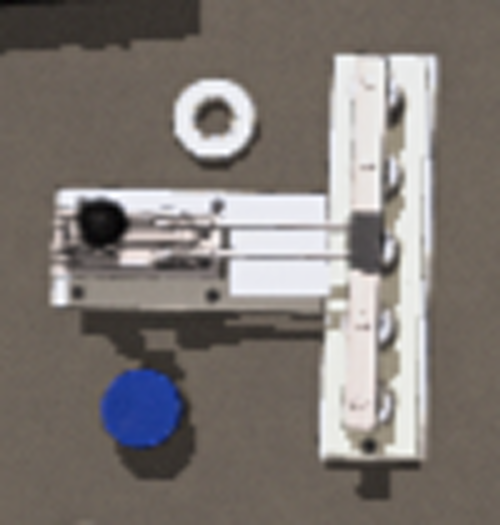

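View pics/scenecrop.png

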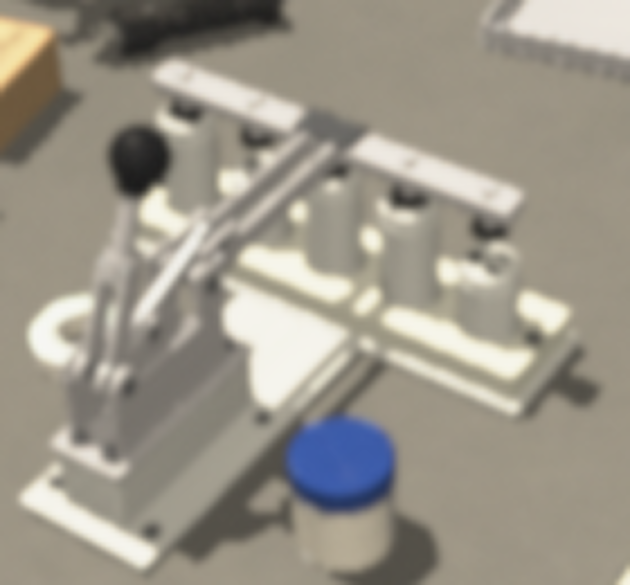

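Locked clamp. In the scene crop the pads are clear of the 2nd insert from the far end (258,160) and of the nearest one (490,265), so the short inserts are probably at carrier x=+46 and x=-92. The knob is at (140,160) in the scene crop and (101,221) in the top crop.

Run:
```python
from h import *
T=lambda u,v:(u/5+209.6,v/5+164.6); S=lambda u,v:(u/4.5+234.6,v/4.5+204.6)
for c in((335,55),(437,57),(423,460),(320,460)): print(onz("top",T(*c),22).round(1),onz("top",T(*c),10).round(1))
print("base end",onz("top",T(57,190),8).round(1),onz("top",T(50,304),8).round(1))
k=tri(S(140,160),T(101,221));print("knob",k.round(1))
rail=[tri(S(175,68),T(370,57)),tri(S(508,205),T(360,430))]; print(rail, onz("top",T(366,240),99).round(1))
# hypothesis from rough: middle pocket
a=np.array(onz("top",T(335,55),22)-onz("top",T(320,460),22)); print("yaw",np.degrees(np.arctan2(a[1],a[0])))
t=cv2.imread("pics/top0.png")
hsv=cv2.cvtColor(t,cv2.COLOR_BGR2HSV)
m=cv2.inRange(hsv,(105,150,60),(130,255,255)); m[:230]=0; m[260:]=0; m[:,:220]=0;m[:,255:]=0
M=cv2.moments(m); print("pot",onz("top",(M['m10']/M['m00'],M['m01']/M['m00']),50).round(1))
print("tape",onz("top",T(215,118),14).round(1))
print("weight",onz("top",(418.5,213),48).round(1),"torch",onz("top",(336,149),16).round(1))
```

```text
[655.4  -7.7  22. ] [657.5  -6.5  10. ]
[655.3 -70.9  22. ] [657.5 -70.3  10. ]
[407.7 -68.5  22. ] [407.4 -67.9  10. ]
[406.6  -6.2  22. ] [406.4  -5.   10. ]
base end [569.5 163.6   8. ] [498.6 164.5   8. ]
knob [534.7 100.  170.8]
[array([636.86947638, -38.23165058, 102.5362494 ]), array([428.01470293, -35.07519143, 100.47244965])] [533.9 -36.6  99. ]
yaw -0.3408703648952339
pot [435.8  97.3  50. ]
tape [615.6  66.3  14. ]
weight [ 544.7 -441.4   48. ] torch [ 745.1 -191.1   16. ]
```

```bash
cat >> h.py <<'E'
def plan(pos,rpy,n,start=None,claw=1):
    """rows of scaled tool-frame shifts/turns from here to a pose, straight line"""
    s=sense(); p=np.array(s['tool_pos']) if start is None else np.array(start[0],float)
    q=R.from_euler('xyz',s['tcp_rot'] if start is None else start[1],degrees=True)
    g=R.from_euler('xyz',rpy,degrees=True); pos=np.array(pos,float); rows=[]
    for i in range(n):
        k=n-i
        a=((q.inv()*g).as_rotvec()/k/0.08).round(2)
        d=(q.inv().apply((pos-p)/k)/30).round(2)
        p=p+q.apply(d*30); q=q*R.from_rotvec(a*0.08); rows.append([*d.tolist(),*a.tolist(),claw])
    print("end",p.round(1),q.as_euler('xyz',degrees=True).round(1))
    for i in range(0,n,8): print(str(rows[i:i+8]).replace('-0.0,','0,').replace('0.0,','0,'))
E
python3 -c "
from h import *
plan([534,99,235],[180,0,89.4],32)"
```

```text
end [533.9  99.  235.1] [180.   -0.   89.4]
[[0.56, -0.6, 0.01, 0, 0, -0.52, 1], [0.59, -0.57, 0.01, 0, 0, -0.52, 1], [0.61, -0.55, 0.01, 0, 0, -0.52, 1], [0.64, -0.52, 0.01, 0, 0, -0.52, 1], [0.66, -0.49, 0.01, 0, 0, -0.52, 1], [0.68, -0.47, 0.01, 0, 0, -0.52, 1], [0.69, -0.44, 0.01, 0, 0, -0.52, 1], [0.71, -0.41, 0.01, 0, 0, -0.52, 1]]
[[0.73, -0.38, 0.01, 0, 0, -0.52, 1], [0.74, -0.35, 0.01, 0, 0, -0.52, 1], [0.76, -0.32, 0.01, 0, 0, -0.52, 1], [0.77, -0.29, 0.01, 0, 0, -0.52, 1], [0.78, -0.25, 0.01, 0, 0, -0.52, 1], [0.79, -0.22, 0.01, 0, 0, -0.52, 1], [0.8, -0.19, 0.01, 0, 0, -0.52, 1], [0.81, -0.15, 0.01, 0, 0, -0.52, 1]]
[[0.81, -0.12, 0.01, 0, 0, -0.52, 1], [0.82, -0.09, 0.01, 0, 0, -0.52, 1], [0.82, -0.05, 0.01, 0, 0, -0.52, 1], [0.82, -0.02, 0.01, 0, 0, -0.52, 1], [0.82, 0.02, 0.01, 0, 0, -0.52, 1], [0.82, 0.05, 0.01, 0, 0, -0.52, 1], [0.82, 0.08, 0.01, 0, 0, -0.52, 1], [0.81, 0.12, 0.01, 0, 0, -0.51, 1]]
[[0.81, 0.15, 0.01, 0, 0, -0.52, 1], [0.8, 0.19, 0.01, 0, 0, -0.51, 1], [0.79, 0.22, 0.01, 0, 0, -0.52, 1], [0.78, 0.25, 0.02, 0, 0, -0.51, 1], [0.77, 0.28, 0.01, 0, -0.01, -0.52, 1], [0.76, 0.31, 0.01, 0, 0, -0.51, 1], [0.75, 0.35, 0.02, 0, -0.01, -0.52, 1], [0.73, 0.37, 0.01, -0.01, 0, -0.51, 1]]
```

>>> {"fn": "apply_moves", "kwargs": {
  "deltas": [
    [0.56, -0.6, 0.01, 0, 0, -0.52, 1],
    [0.59, -0.57, 0.01, 0, 0, -0.52, 1],
    [0.61, -0.55, 0.01, 0, 0, -0.52, 1],
    [0.64, -0.52, 0.01, 0, 0, -0.52, 1],
    [0.66, -0.49, 0.01, 0, 0, -0.52, 1],
    [0.68, -0.47, 0.01, 0, 0, -0.52, 1],
    [0.69, -0.44, 0.01, 0, 0, -0.52, 1],
    [0.71, -0.41, 0.01, 0, 0, -0.52, 1]
  ],
  "grip_force": 60
}}

```text
time: 1.1
tool_pos: [237.5, -412.2, 242.4]
tcp_rot: [-180.0, -0.0, 32.5]
ft_force: [-0.2, -0.5, 0.4]
finger_gap: 85.2
grip_force: 0.0
```

>>> {"fn": "apply_moves", "kwargs": {
  "deltas": [
    [0.73, -0.38, 0.01, 0, 0, -0.52, 1],
    [0.74, -0.35, 0.01, 0, 0, -0.52, 1],
    [0.76, -0.32, 0.01, 0, 0, -0.52, 1],
    [0.77, -0.29, 0.01, 0, 0, -0.52, 1],
    [0.78, -0.25, 0.01, 0, 0, -0.52, 1],
    [0.79, -0.22, 0.01, 0, 0, -0.52, 1],
    [0.8, -0.19, 0.01, 0, 0, -0.52, 1],
    [0.81, -0.15, 0.01, 0, 0, -0.52, 1]
  ]
}}

```text
time: 2.1
tool_pos: [336.2, -241.6, 240.1]
tcp_rot: [-180.0, -0.0, 51.5]
ft_force: [-0.1, 0.2, 0.1]
finger_gap: 85.2
grip_force: 0.0
```

>>> {"fn": "apply_moves", "kwargs": {
  "deltas": [
    [0.81, -0.12, 0.01, 0, 0, -0.52, 1],
    [0.82, -0.09, 0.01, 0, 0, -0.52, 1],
    [0.82, -0.05, 0.01, 0, 0, -0.52, 1],
    [0.82, -0.02, 0.01, 0, 0, -0.52, 1],
    [0.82, 0.02, 0.01, 0, 0, -0.52, 1],
    [0.82, 0.05, 0.01, 0, 0, -0.52, 1],
    [0.82, 0.08, 0.01, 0, 0, -0.52, 1],
    [0.81, 0.12, 0.01, 0, 0, -0.52, 1]
  ]
}}

```text
time: 3.1
tool_pos: [435.0, -71.1, 237.7]
tcp_rot: [-180.0, 0.0, 70.6]
ft_force: [0.7, -0.4, 0.3]
finger_gap: 85.4
grip_force: 0.0
```

>>> {"fn": "apply_moves", "kwargs": {
  "deltas": [
    [0.81, 0.15, 0.01, 0, 0, -0.52, 1],
    [0.8, 0.19, 0.01, 0, 0, -0.51, 1],
    [0.79, 0.22, 0.01, 0, 0, -0.52, 1],
    [0.78, 0.25, 0.01, 0, 0, -0.51, 1],
    [0.77, 0.28, 0.01, 0, 0, -0.52, 1],
    [0.76, 0.31, 0.01, 0, 0, -0.51, 1],
    [0.75, 0.35, 0.02, 0, 0, -0.52, 1],
    [0.73, 0.37, 0.01, 0, 0, -0.51, 1]
  ]
}}

```text
time: 4.1
tool_pos: [533.8, 99.3, 234.8]
tcp_rot: [-179.9, 0.0, 89.5]
ft_force: [-0.3, -0.1, -0.1]
finger_gap: 85.8
grip_force: 0.0
```

>>> {"fn": "apply_moves", "kwargs": {
  "deltas": [
    [0, 0, 0.75, 0, 0, 0, 1],
    [0, 0, 0.75, 0, 0, 0, 1],
    [0, 0, 0.75, 0, 0, 0, 1],
    [0, 0, 0, 0, 0, 0, 0.2],
    [0, 0, 0, 0, 0, 0, 0.2],
    [0, 0, 0, 0, 0, 0, 0.2],
    [0, 0, 0, 0, 0, 0, 0.2],
    [0, 0, 0, 0, 0, 0, 0.2]
  ]
}}

```text
time: 5.1
tool_pos: [534.4, 98.6, 169.5]
tcp_rot: [179.9, -0.0, 89.4]
ft_force: [-2.6, -0.6, 5.2]
finger_gap: 25.3
grip_force: 58.5
```

>>> {"fn": "apply_moves", "kwargs": {
  "deltas": [
    [0, 0, 0, 0, 0, 0, 0.5],
    [0, 0, 0.1, 0, 0, 0, 0.5],
    [0, 0, 0.15, 0, 0, 0, 0.5],
    [0, 0, 0, 0, 0, 0, 0.2],
    [0, 0, 0, 0, 0, 0, 0.2],
    [0, 0, 0, 0, 0, 0, 0.2]
  ]
}}

```text
time: 5.85
tool_pos: [534.2, 98.7, 160.0]
tcp_rot: [179.9, -0.0, 89.4]
ft_force: [5.5, 0.7, -4.7]
finger_gap: 25.3
grip_force: 59.1
```

Run:
```python
from h import *
s=snapshot("scene"); t=snapshot("top")
a=cv2.resize(s[195:325,225:365],None,fx=2.8,fy=2.8,interpolation=2); b=cv2.resize(t[165:270,200:310],None,fx=3.4,fy=3.4,interpolation=2)
c=np.zeros((364,770,3),np.uint8); c[:a.shape[0],:a.shape[1]]=a; c[:b.shape[0],396:396+b.shape[1]]=b
cv2.imwrite("pics/g1.png",c[:,:,::-1])
```

```text
(no output)
```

View pics/g1.png

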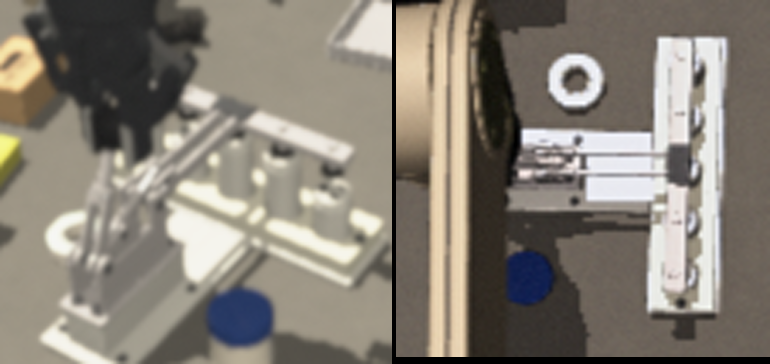

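The gripper is on the knob in the left panel, around (125,130), and the rail is still down at (270,130). The carrier hasn't moved. Next I swing the handle back along its arc.

>>> {"fn": "apply_moves", "kwargs": {
  "deltas": [
    [0.29, 0, -0.11, 0, 0, 0, 0.2],
    [0.3, 0, -0.08, 0, 0, 0, 0.2],
    [0.31, 0, -0.05, 0, 0, 0, 0.2],
    [0.31, 0, -0.02, 0, 0, 0, 0.2],
    [0.31, 0, 0.01, 0, 0, 0, 0.2],
    [0.31, 0, 0.04, 0, 0, 0, 0.2],
    [0.31, 0, 0.06, 0, 0, 0, 0.2],
    [0.3, 0, 0.09, 0, 0, 0, 0.2]
  ]
}}

```text
time: 6.95
tool_pos: [534.4, 172.6, 162.0]
tcp_rot: [-180.0, -0.0, 89.4]
ft_force: [-0.1, -0.7, -0.2]
finger_gap: 17.1
grip_force: 0.0
```

Run:
```python
from h import *
s=snapshot("scene"); t=snapshot("top")
a=cv2.resize(s[195:325,225:365],None,fx=2.8,fy=2.8,interpolation=2); b=cv2.resize(t[165:270,200:310],None,fx=3.4,fy=3.4,interpolation=2)
c=np.zeros((364,770,3),np.uint8); c[:a.shape[0],:a.shape[1]]=a; c[:b.shape[0],396:396+b.shape[1]]=b
cv2.imwrite("pics/g2.png",c[:,:,::-1])
```

```text
(no output)
```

View pics/g2.png

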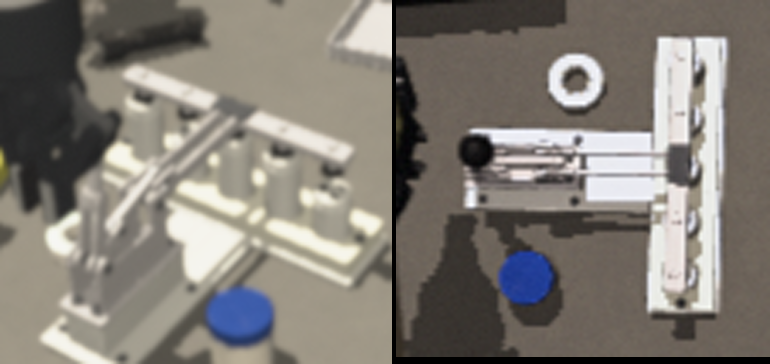

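The knob slipped out of the grip. It is now at top pixel (224.1,209.7), up from (229.8,208.8), so the handle has turned a little but the rail is still down. I'll push the knob from the row side instead, with the fingers nearly shut so it nests between them.

Run:
```python
from h import *
for z in (172,176,179): print(onz("top",(224.0,209.5),z).round(1), onz("top",(229.8,208.8),z).round(1))
```

```text
[532.9 115.7 172. ] [535.1 100.2 172. ]
[532.6 114.7 176. ] [534.7  99.3 176. ]
[532.3 114.1 179. ] [534.5  98.7 179. ]
```

>>> {"fn": "apply_moves", "kwargs": {
  "deltas": [
    [0, 0, -1, 0, 0, 0, 0.2],
    [0, 0, -1, 0, 0, 0, 0.2],
    [-0.5, 0, -0.5, 0, 0, 0, 0.2],
    [-1, 0, 0, 0, 0, 0, 0.2],
    [-1, 0, 0, 0, 0, 0, 0.2],
    [-1, 0, 0, 0, 0, 0, 0.2],
    [0, 0, 0, 0, 0, 0, 0.15]
  ]
}}

```text
time: 7.92
tool_pos: [533.1, 64.1, 236.6]
tcp_rot: [-179.9, 0.0, 89.2]
ft_force: [0.0, 0.5, -0.3]
finger_gap: 12.8
grip_force: 0.0
```

>>> {"fn": "apply_moves", "kwargs": {
  "deltas": [
    [0, 0, 0.75, 0, 0, 0, 0.15],
    [0, 0, 0.75, 0, 0, 0, 0.15],
    [0, 0, 0.75, 0, 0, 0, 0.15],
    [0.4, 0, 0, 0, 0, 0, 0.15],
    [0.3, 0, 0, 0, 0, 0, 0.15],
    [0.3, 0, 0, 0, 0, 0, 0.15],
    [0.3, 0, 0, 0, 0, 0, 0.15]
  ]
}}

```text
time: 8.8
tool_pos: [534.6, 106.2, 171.1]
tcp_rot: [179.9, 0.0, 89.4]
ft_force: [-1.6, -2.4, 3.2]
finger_gap: 12.6
grip_force: 1.9
```

>>> {"fn": "apply_moves", "kwargs": {
  "deltas": [
    [0.33, 0, -0.03, 0, 0, 0, 0.15],
    [0.33, 0, 0, 0, 0, 0, 0.15],
    [0.33, 0, 0.04, 0, 0, 0, 0.15],
    [0.33, 0, 0.07, 0, 0, 0, 0.15],
    [0.32, 0, 0.1, 0, 0, 0, 0.15]
  ]
}}

```text
time: 9.43
tool_pos: [534.3, 155.8, 164.0]
tcp_rot: [-180.0, -0.0, 89.4]
ft_force: [0.6, -2.2, 1.7]
finger_gap: 12.8
grip_force: 1.4
```

>>> {"fn": "apply_moves", "kwargs": {
  "deltas": [
    [0.31, 0, 0.13, 0, 0, 0, 0.15],
    [0.29, 0, 0.16, 0, 0, 0, 0.15],
    [0.27, 0, 0.19, 0, 0, 0, 0.15],
    [0.25, 0, 0.22, 0, 0, 0, 0.15],
    [0.23, 0, 0.24, 0, 0, 0, 0.15],
    [0.2, 0, 0.26, 0, 0, 0, 0.15],
    [0.18, 0, 0.28, 0, 0, 0, 0.15]
  ]
}}

```text
time: 10.3
tool_pos: [534.9, 206.3, 119.6]
tcp_rot: [-180.0, 0.1, 89.4]
ft_force: [-4.8, -22.0, 18.6]
finger_gap: 13.0
grip_force: 14.1
```

Run:
```python
from h import *
s=snapshot("scene"); t=snapshot("top")
a=cv2.resize(s[175:325,205:365],None,fx=2.45,fy=2.45,interpolation=2); b=cv2.resize(t[165:270,190:300],None,fx=3.4,fy=3.4,interpolation=2)
c=np.zeros((370,770,3),np.uint8); c[:a.shape[0],:a.shape[1]]=a; c[:b.shape[0],396:396+b.shape[1]]=b
cv2.imwrite("pics/g3.png",c[:,:,::-1])
```

```text
(no output)
```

View pics/g3.png

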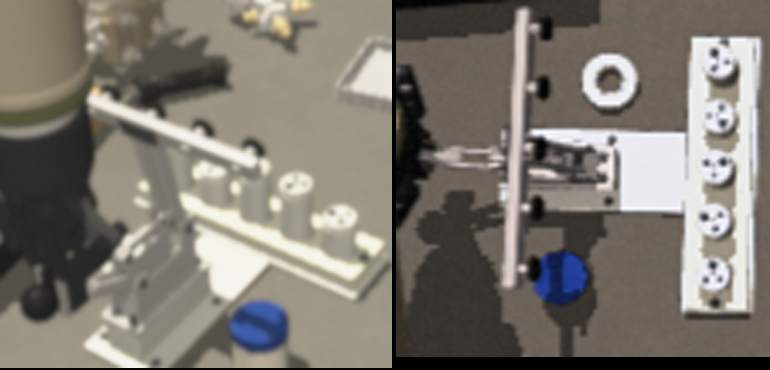

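The clamp is open: the rail stands up at (520,150) and the knob is back at left-panel (40,300). All five insert tops are visible in the right panel at x≈716. Next I lift clear and measure the inserts.

>>> {"fn": "apply_moves", "kwargs": {
  "deltas": [
    [-0.1, 0, -0.3, 0, 0, 0, 0.15],
    [0, 0, -0.8, 0, 0, 0, 0.15],
    [0, 0, -1, 0, 0, 0, 0.15],
    [0, 0, -1, 0, 0, 0, 0.15],
    [0, 0, -1, 0, 0, 0, 0.15],
    [0, 0, -1, 0, 0, 0, 0.6],
    [0, 0, 0, 0, 0, 0, 0.6]
  ]
}}

```text
time: 11.28
tool_pos: [536.3, 204.7, 276.4]
tcp_rot: [179.7, -0.1, 89.4]
ft_force: [0.6, -0.2, 0.1]
finger_gap: 48.7
grip_force: 0.0
```

Run:
```python
from h import *
s=snapshot("scene"); t=snapshot("top")
a=cv2.resize(s[225:305,265:365],None,fx=3.9,fy=3.9,interpolation=2); b=cv2.resize(t[165:270,190:300],None,fx=3.4,fy=3.4,interpolation=2)
c=np.zeros((370,790,3),np.uint8); c[:a.shape[0],:a.shape[1]]=a; c[:b.shape[0],396:396+b.shape[1]]=b
yaw=np.radians(-.6); 
for i,x in enumerate((92,46,0,-46,-92)):
    P=np.array([532.5+x*np.cos(yaw),-37+x*np.sin(yaw)])
    for z,col in((78,(255,0,0)),(60,(0,200,0))):
        u,v=proj("scene",[*P,z]); cv2.circle(c,(int((u+.5-265)*3.9),int((v+.5-225)*3.9)),3,col,-1)
        if z==78:
            u,v=proj("top",[*P,z]);cv2.circle(c,(396+int((u+.5-190)*3.4),int((v+.5-165)*3.4)),3,col,-1)
cv2.imwrite("pics/g4.png",c[:,:,::-1])
# top-view blob centres of insert tops
uv=[(718,62),(719,117),(716,170),(715,220),(714,275)]
for (x,y),z in zip(uv,(78,60,78,78,60)): print(onz("top",(190-.5+(x-396)/3.4,165-.5+y/3.4),z).round(1))
```

```text
[624.3 -36.5  78. ]
[578.4 -37.3  60. ]
[530.2 -37.4  78. ]
[487.3 -37.8  78. ]
[440.6 -36.8  60. ]
```

View pics/g4.png

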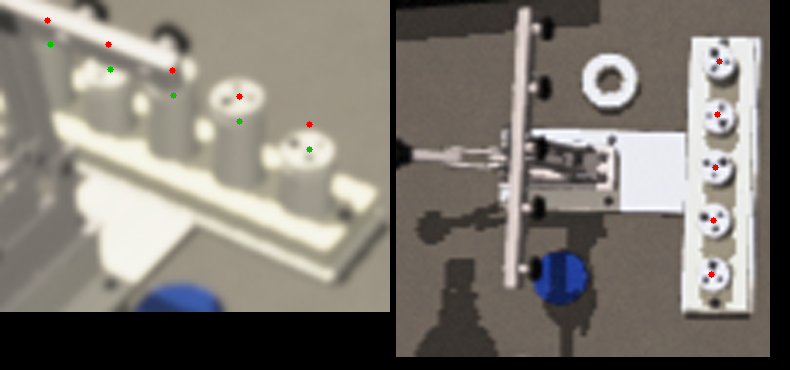

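The model fits. Green marks (z=60) sit on the tops of insert 2 (108,70) and insert 5 (309,148), and red marks (z=78) on the other three. So the short ones are at (578.5,-37.3) and (440.5,-36.3).

```bash
python3 -c "
from h import *
plan([578.5,-37.3,240],[180,0,-0.6],21)"
```

```text
end [578.5 -37.3 239.9] [180.   -0.   -0.6]
[[-0.38, 0.07, 0.05, 0, 0, 0.94, 1], [-0.38, 0.1, 0.05, 0, 0, 0.94, 1], [-0.37, 0.13, 0.05, 0, 0, 0.93, 1], [-0.36, 0.16, 0.05, 0, 0, 0.94, 1], [-0.34, 0.18, 0.05, 0, 0, 0.93, 1], [-0.33, 0.21, 0.05, 0, 0, 0.94, 1], [-0.31, 0.23, 0.05, 0, 0, 0.93, 1], [-0.29, 0.25, 0.05, 0, 0, 0.94, 1]]
[[-0.27, 0.28, 0.05, 0, 0, 0.93, 1], [-0.25, 0.3, 0.05, 0, 0, 0.94, 1], [-0.23, 0.31, 0.05, 0, 0, 0.93, 1], [-0.21, 0.33, 0.05, 0, 0, 0.94, 1], [-0.18, 0.35, 0.05, 0, 0, 0.93, 1], [-0.16, 0.36, 0.05, 0, 0, 0.94, 1], [-0.13, 0.37, 0.06, 0, 0, 0.93, 1], [-0.1, 0.38, 0.05, 0, 0, 0.94, 1]]
[[-0.07, 0.38, 0.06, 0, 0, 0.93, 1], [-0.04, 0.39, 0.05, 0, 0, 0.94, 1], [-0.02, 0.39, 0.06, 0, 0, 0.93, 1], [0.02, 0.39, 0.05, 0, 0, 0.94, 1], [0.04, 0.38, 0.06, -0.01, 0, 0.93, 1]]
```

>>> {"fn": "apply_moves", "kwargs": {
  "deltas": [
    [-0.38, 0.07, 0.05, 0, 0, 0.94, 0.6],
    [-0.38, 0.1, 0.05, 0, 0, 0.94, 0.6],
    [-0.37, 0.13, 0.05, 0, 0, 0.93, 0.6],
    [-0.36, 0.16, 0.05, 0, 0, 0.94, 0.6],
    [-0.34, 0.18, 0.05, 0, 0, 0.93, 0.6],
    [-0.33, 0.21, 0.05, 0, 0, 0.94, 0.6],
    [-0.31, 0.23, 0.05, 0, 0, 0.93, 0.6],
    [-0.29, 0.25, 0.05, 0, 0, 0.94, 0.6]
  ]
}}

```text
time: 12.38
tool_pos: [550.5, 111.7, 258.7]
tcp_rot: [-179.9, 0.1, 55.0]
ft_force: [-0.1, -0.1, -0.5]
finger_gap: 51.2
grip_force: 0.0
```

>>> {"fn": "apply_moves", "kwargs": {
  "deltas": [
    [-0.27, 0.28, 0.05, 0, 0, 0.93, 0.8],
    [-0.25, 0.3, 0.05, 0, 0, 0.94, 0.8],
    [-0.23, 0.31, 0.05, 0, 0, 0.93, 0.8],
    [-0.21, 0.33, 0.05, 0, 0, 0.94, 0.8],
    [-0.18, 0.35, 0.05, 0, 0, 0.93, 0.8],
    [-0.16, 0.36, 0.05, 0, 0, 0.94, 0.8],
    [-0.13, 0.37, 0.06, 0, 0, 0.93, 0.8],
    [-0.1, 0.38, 0.05, 0, 0, 0.94, 0.8]
  ]
}}

```text
time: 13.38
tool_pos: [567.3, 19.5, 246.3]
tcp_rot: [-179.9, 0.2, 20.7]
ft_force: [-0.4, 0.5, -0.8]
finger_gap: 68.5
grip_force: 0.0
```

>>> {"fn": "apply_moves", "kwargs": {
  "deltas": [
    [-0.07, 0.38, 0.06, 0, 0, 0.93, 0.8],
    [-0.04, 0.39, 0.05, 0, 0, 0.94, 0.8],
    [-0.02, 0.39, 0.06, 0, 0, 0.93, 0.8],
    [0.02, 0.39, 0.05, 0, 0, 0.94, 0.8],
    [0.04, 0.38, 0.06, 0, 0, 0.93, 0.8],
    [0, 0, 0.5, 0, 0, 0, 0.8],
    [0, 0, 1, 0, 0, 0, 0.8],
    [0, 0, 1, 0, 0, 0, 0.8]
  ]
}}

```text
time: 14.38
tool_pos: [577.5, -36.9, 162.4]
tcp_rot: [-180.0, 0.1, -0.5]
ft_force: [-0.3, 0.6, 0.7]
finger_gap: 68.4
grip_force: 0.0
```

>>> {"fn": "apply_moves", "kwargs": {
  "deltas": [
    [0.03, 0, 1, 0, 0, 0, 0.8],
    [0, 0, 1, 0, 0, 0, 0.8],
    [0, 0, 1, 0, 0, 0, 0.8],
    [0, 0, 0.7, 0, 0, 0, 0.8],
    [0, 0, 0.3, 0, 0, 0, 0.8],
    [0, 0, 0, 0, 0, 0, 0.25],
    [0, 0, 0, 0, 0, 0, 0.25],
    [0, 0, 0, 0, 0, 0, 0.25]
  ],
  "grip_force": 50
}}

```text
time: 15.38
tool_pos: [580.3, -37.5, 46.4]
tcp_rot: [-180.0, -0.1, -0.6]
ft_force: [0.9, 0.2, 2.0]
finger_gap: 28.7
grip_force: 49.3
```

>>> {"fn": "apply_moves", "kwargs": {
  "deltas": [
    [0, 0, 0, 0, 0, 0, 0.25],
    [0, 0, -0.3, 0, 0, 0, 0.25],
    [0, 0, -0.6, 0, 0, 0, 0.25],
    [0, 0, -1, 0, 0, 0, 0.25],
    [0, 0, -0.5, 0, 0, 0, 0.25],
    [0, 0, 0, 0, 0, 0, 0.25]
  ]
}}

```text
time: 16.12
tool_pos: [580.7, -38.0, 119.3]
tcp_rot: [180.0, -0.2, -0.6]
ft_force: [-0.1, -0.2, -0.7]
finger_gap: 28.6
grip_force: 49.6
```

>>> {"fn": "apply_moves", "kwargs": {
  "deltas": [
    [-0.1, 0.92, 0, 0, 0, 0, 0.25],
    [-0.1, 0.92, 0, 0, 0, 0, 0.25],
    [-0.1, 0.92, 0, 0, 0, 0, 0.25],
    [-0.1, 0.92, 0, 0, 0, 0, 0.25],
    [-0.1, 0.92, 0, 0, 0, 0, 0.25],
    [-0.1, 0.92, 0, 0, 0, 0, 0.25],
    [-0.1, 0.92, 0, 0, 0, 0, 0.25],
    [-0.1, 0.92, 0, 0, 0, 0, 0.25]
  ]
}}

```text
time: 17.12
tool_pos: [552.0, -258.6, 115.6]
tcp_rot: [-179.9, 0.1, -0.6]
ft_force: [-0.8, -0.8, -1.3]
finger_gap: 28.7
grip_force: 49.6
```

>>> {"fn": "apply_moves", "kwargs": {
  "deltas": [
    [-0.1, 0.92, 0, 0, 0, 0, 0.25],
    [-0.1, 0.92, 0, 0, 0, 0, 0.25],
    [-0.1, 0.9, 0, 0, 0, 0, 0.25],
    [0, 0, 0.8, 0, 0, 0, 0.25],
    [0, 0, 0.9, 0, 0, 0, 0.25],
    [0, 0, 0.7, 0, 0, 0, 0.25],
    [0, 0, 0.2, 0, 0, 0, 0.25],
    [0, 0, 0, 0, 0, 0, 0.25]
  ]
}}

```text
time: 18.12
tool_pos: [543.1, -340.0, 38.8]
tcp_rot: [-180.0, 0.0, -0.6]
ft_force: [0.3, -0.7, -1.8]
finger_gap: 28.5
grip_force: 49.7
```

>>> {"fn": "apply_moves", "kwargs": {
  "deltas": [
    [0, 0, 0.06, 0, 0, 0, 0.25],
    [0, 0, 0.05, 0, 0, 0, 0.25],
    [0, 0, 0, 0, 0, 0, 0.25]
  ]
}}

```text
time: 18.5
tool_pos: [543.5, -340.4, 36.3]
tcp_rot: [180.0, -0.0, -0.6]
ft_force: [-0.1, -0.7, -1.2]
finger_gap: 28.9
grip_force: 49.7
```

>>> {"fn": "apply_moves", "kwargs": {
  "deltas": [
    [0, 0, 0.05, 0, 0, 0, 0.25],
    [0, 0, 0.05, 0, 0, 0, 0.25],
    [0, 0, 0, 0, 0, 0, 0.25]
  ]
}}

```text
time: 18.88
tool_pos: [543.7, -340.5, 35.4]
tcp_rot: [180.0, -0.0, -0.6]
ft_force: [-6.7, 4.8, 16.0]
finger_gap: 28.3
grip_force: 51.6
```

>>> {"fn": "apply_moves", "kwargs": {
  "deltas": [
    [0, 0, 0, 0, 0, 0, 0.6],
    [0, 0, 0, 0, 0, 0, 0.6],
    [0, 0, 0, 0, 0, 0, 0.6],
    [0, 0, -0.5, 0, 0, 0, 0.6],
    [0, 0, -1, 0, 0, 0, 0.8],
    [0, 0, -1, 0, 0, 0, 0.8],
    [0, 0, -1, 0, 0, 0, 0.8],
    [-0.32, -0.92, -0.5, 0, 0, 0, 0.8]
  ]
}}

```text
time: 19.88
tool_pos: [535.2, -314.4, 156.8]
tcp_rot: [179.8, -0.2, -0.7]
ft_force: [-0.1, 1.1, 0.7]
finger_gap: 67.8
grip_force: 0.0
```

>>> {"fn": "apply_moves", "kwargs": {
  "deltas": [
    [-0.32, -0.92, 0, 0, 0, 0, 0.8],
    [-0.32, -0.92, 0, 0, 0, 0, 0.8],
    [-0.32, -0.92, 0, 0, 0, 0, 0.8],
    [-0.32, -0.92, 0, 0, 0, 0, 0.8],
    [-0.32, -0.92, 0, 0, 0, 0, 0.8],
    [-0.32, -0.92, 0, 0, 0, 0, 0.8],
    [-0.32, -0.92, 0, 0, 0, 0, 0.8],
    [-0.32, -0.92, 0, 0, 0, 0, 0.8]
  ]
}}

```text
time: 20.88
tool_pos: [459.4, -90.2, 154.1]
tcp_rot: [180.0, -0.1, -0.6]
ft_force: [0.9, 0.3, -1.2]
finger_gap: 68.4
grip_force: 0.0
```

>>> {"fn": "apply_moves", "kwargs": {
  "deltas": [
    [-0.32, -0.92, 0, 0, 0, 0, 0.8],
    [-0.32, -0.92, 0, 0, 0, 0, 0.8],
    [0, 0, 0, 0, 0, 0, 0.8]
  ]
}}

```text
time: 21.25
tool_pos: [440.7, -34.3, 153.9]
tcp_rot: [-180.0, -0.1, -0.5]
ft_force: [0.4, 0.5, -0.1]
finger_gap: 68.5
grip_force: 0.0
```

Run:
```python
from h import *
s=snapshot("scene"); t=snapshot("top")
a=cv2.resize(s[175:305,265:425],None,fx=2.45,fy=2.45,interpolation=2); b=cv2.resize(t[165:270,260:420],None,fx=2.4,fy=2.4,interpolation=2)
c=np.zeros((370,790,3),np.uint8); c[:a.shape[0],:a.shape[1]]=a; c[:b.shape[0],396:396+b.shape[1]]=b
cv2.imwrite("pics/g5.png",c[:,:,::-1])
print(sense()['tool_pos'])
```

```text
[441.32526261 -35.78185732 153.84219348]
```

View pics/g5.png

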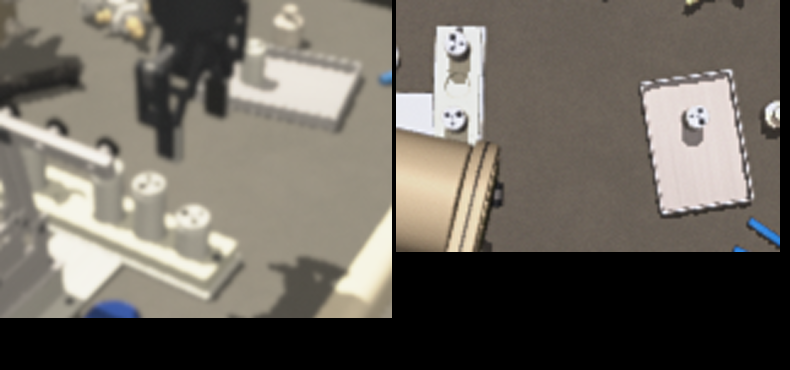

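The first short insert stands upright in the tray (right panel (696,117)), and pocket 2 is empty at (457,82). Next is the second one.

>>> {"fn": "apply_moves", "kwargs": {
  "deltas": [
    [0, 0, 1, 0, 0, 0, 0.8],
    [0, 0, 1, 0, 0, 0, 0.8],
    [0, 0, 1, 0, 0, 0, 0.8],
    [0, 0, 0.5, 0, 0, 0, 0.8],
    [0, 0, 0.15, 0, 0, 0, 0.8],
    [0, 0, 0, 0, 0, 0, 0.25],
    [0, 0, 0, 0, 0, 0, 0.25],
    [0, 0, 0, 0, 0, 0, 0.25]
  ]
}}

```text
time: 22.35
tool_pos: [442.0, -35.8, 44.8]
tcp_rot: [180.0, -0.1, -0.6]
ft_force: [-0.9, 0.7, 6.4]
finger_gap: 28.8
grip_force: 49.2
```

>>> {"fn": "apply_moves", "kwargs": {
  "deltas": [
    [0, 0, 0, 0, 0, 0, 0.25],
    [0, 0, -0.3, 0, 0, 0, 0.25],
    [0, 0, -0.6, 0, 0, 0, 0.25],
    [0, 0, -1, 0, 0, 0, 0.25],
    [0, 0, -0.5, 0, 0, 0, 0.25],
    [0, 0, 0, 0, 0, 0, 0.25]
  ]
}}

```text
time: 23.1
tool_pos: [441.8, -35.8, 116.7]
tcp_rot: [180.0, -0.2, -0.6]
ft_force: [0.0, 0.4, -2.5]
finger_gap: 28.7
grip_force: 49.4
```

>>> {"fn": "apply_moves", "kwargs": {
  "deltas": [
    [0.14, 0.95, 0, 0, 0, 0, 0.25],
    [0.14, 0.95, 0, 0, 0, 0, 0.25],
    [0.14, 0.95, 0, 0, 0, 0, 0.25],
    [0.14, 0.95, 0, 0, 0, 0, 0.25],
    [0.14, 0.95, 0, 0, 0, 0, 0.25],
    [0.14, 0.95, 0, 0, 0, 0, 0.25],
    [0.14, 0.95, 0, 0, 0, 0, 0.25],
    [0.14, 0.95, 0, 0, 0, 0, 0.25]
  ]
}}

```text
time: 24.1
tool_pos: [471.2, -264.3, 113.6]
tcp_rot: [-179.9, 0.1, -0.6]
ft_force: [-0.2, -0.1, -0.4]
finger_gap: 28.4
grip_force: 49.6
```

>>> {"fn": "apply_moves", "kwargs": {
  "deltas": [
    [0.14, 0.95, 0, 0, 0, 0, 0.25],
    [0.14, 0.95, 0, 0, 0, 0, 0.25],
    [0.14, 0.95, 0, 0, 0, 0, 0.25],
    [0, 0, 0.8, 0, 0, 0, 0.25],
    [0, 0, 0.9, 0, 0, 0, 0.25],
    [0, 0, 0.7, 0, 0, 0, 0.25],
    [0, 0, 0.2, 0, 0, 0, 0.25],
    [0, 0, 0, 0, 0, 0, 0.25]
  ]
}}

```text
time: 25.1
tool_pos: [483.6, -349.3, 37.0]
tcp_rot: [-180.0, 0.0, -0.6]
ft_force: [-0.3, -0.0, -0.6]
finger_gap: 28.9
grip_force: 49.7
```

>>> {"fn": "apply_moves", "kwargs": {
  "deltas": [
    [0, 0, 0.05, 0, 0, 0, 0.25],
    [0, 0, 0.03, 0, 0, 0, 0.25],
    [0, 0, 0, 0, 0, 0, 0.25]
  ]
}}

```text
time: 25.48
tool_pos: [484.0, -349.7, 35.6]
tcp_rot: [180.0, -0.0, -0.6]
ft_force: [-0.3, -0.0, -0.6]
finger_gap: 28.5
grip_force: 49.7
```

>>> {"fn": "apply_moves", "kwargs": {
  "deltas": [
    [0, 0, 0.05, 0, 0, 0, 0.25],
    [0, 0, 0.05, 0, 0, 0, 0.25],
    [0, 0, 0, 0, 0, 0, 0.25]
  ]
}}

```text
time: 25.85
tool_pos: [484.1, -349.8, 33.8]
tcp_rot: [180.0, -0.0, -0.6]
ft_force: [-4.6, 4.3, 13.4]
finger_gap: 28.6
grip_force: 51.0
```

>>> {"fn": "apply_moves", "kwargs": {
  "deltas": [
    [0, 0, 0, 0, 0, 0, 0.6],
    [0, 0, 0, 0, 0, 0, 0.6],
    [0, 0, 0, 0, 0, 0, 0.6],
    [0, 0, -0.5, 0, 0, 0, 0.6],
    [0, 0, -1, 0, 0, 0, 0.8],
    [0, 0, -1, 0, 0, 0, 0.8],
    [0, 0, -1, 0, 0, 0, 0.8],
    [0, 0, -1, 0, 0, 0, 0.8]
  ]
}}

```text
time: 26.85
tool_pos: [483.9, -349.7, 169.3]
tcp_rot: [180.0, -0.1, -0.6]
ft_force: [0.3, -0.9, 0.1]
finger_gap: 68.7
grip_force: 0.0
```

Run:
```python
from h import *
s=snapshot("scene"); t=snapshot("top")
a=cv2.resize(s[175:325,225:425],None,fx=1.96,fy=1.96,interpolation=2); b=cv2.resize(t[160:270,190:420],None,fx=1.7,fy=1.7,interpolation=2)
c=np.zeros((300,790,3),np.uint8); c[:a.shape[0],:a.shape[1]]=a; c[:b.shape[0],396:396+b.shape[1]]=b
cv2.imwrite("pics/g6.png",c[:,:,::-1])
# dark knob in top view
g=cv2.cvtColor(t,cv2.COLOR_RGB2GRAY)[190:230,180:232]; m=(g<45).astype(np.uint8)
n,l,st,ce=cv2.connectedComponentsWithStats(m); 
for i in range(1,n):
    if st[i,4]>15: print(st[i],ce[i]+[180,190],onz("top",ce[i]+[180,190],126).round(1))
plan([535,224,280],[180,0,89.4],24)
```

```text
[ 0 16 14 17 97] [187.13402062 211.43298969] [529.8 229.2 126. ]
end [535.  224.1 279.9] [-180.     0.    89.4]
[[0.06, -0.8, -0.15, 0, 0, -0.82, 1], [0.11, -0.79, -0.15, 0, 0, -0.82, 1], [0.17, -0.78, -0.15, 0.01, 0, -0.82, 1], [0.22, -0.77, -0.15, 0, 0, -0.82, 1], [0.27, -0.76, -0.15, 0.01, 0, -0.82, 1], [0.31, -0.74, -0.15, 0, 0, -0.82, 1], [0.36, -0.71, -0.15, 0.01, 0, -0.82, 1], [0.41, -0.69, -0.15, 0, 0, -0.82, 1]]
[[0.45, -0.66, -0.15, 0.01, 0, -0.82, 1], [0.5, -0.63, -0.15, 0.01, 0, -0.82, 1], [0.54, -0.6, -0.15, 0, 0, -0.82, 1], [0.57, -0.56, -0.15, 0.01, 0, -0.82, 1], [0.61, -0.52, -0.15, 0, 0, -0.82, 1], [0.64, -0.48, -0.15, 0.01, 0, -0.82, 1], [0.67, -0.44, -0.15, 0, 0, -0.82, 1], [0.7, -0.39, -0.15, 0.01, 0, -0.81, 1]]
[[0.72, -0.35, -0.15, 0, 0, -0.82, 1], [0.75, -0.3, -0.15, 0.01, 0, -0.81, 1], [0.76, -0.25, -0.15, 0, 0, -0.82, 1], [0.78, -0.2, -0.15, 0.01, 0, -0.81, 1], [0.79, -0.15, -0.15, 0, 0, -0.82, 1], [0.8, -0.1, -0.15, 0.01, 0, -0.81, 1], [0.8, -0.04, -0.15, 0, 0, -0.82, 1], [0.8, 0.01, -0.15, 0.01, -0.01, -0.81, 1]]
```

View pics/g6.png

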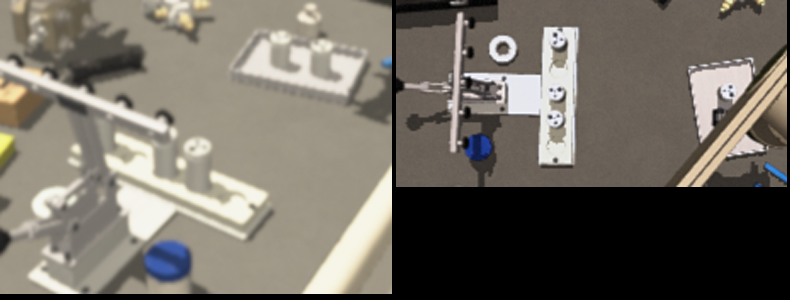

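Both short inserts stand in the tray (left panel (282,50) and (321,58)) and the three right ones are in their pockets. The knob is at the left edge of the crop, so I'll locate it numerically.

Run:
```python
from h import *
t=snapshot("top"); g=cv2.cvtColor(t,cv2.COLOR_RGB2GRAY)[200:224,170:202]
for r in g: print(' '.join('%3d'%v for v in r))
for u in (188,190,192,194): print(u,onz("top",(u,210.5),128).round(1))
```

```text
69  97  98  99  99  98 100  97 100  99 101  99 100  98  98  98  97  95  98  98  97  98  99  98  98 100  97  95  97  96  97  99
 75  97  98  97  98  98  99  98 101  99  99 101 100  98  96  98  97  97  98  96  98  96  98  99  98  98 100  97  98  99  99 100
 95 103  94  86  88  83  89 103 101  99  97  99 100  98  97  97  97  98  99  98 100 100 100  99 101 102  99  99  99  98  97  99
 82  97 100  95  95  87  90 101  97  96  96  97 101  99  98 100 100 100 101 101 100 101  99  98  99 102  99  97 100  98  97  99
 95  97  95  94  94  91  90  94  96  92  75  81  95 100  99  99  98  98  98  98  99  98  99  99  99 101 100  99  97  99 101  98
 95  97 102 106 111 111 101  94  93  93  89  76  75  92  99  83  60  52  48  62  76  88  97 100 101 101  98  98 100 100 100 102
105 124 130 156 182 177 140 104 101  96  94  89  91  84  67  47  21  21  19  21  30  46  80  98 100 102  98  98 100 102 101  99
162 170  86  76  87  82  97 146 158 119  95  92  92  71  32  20  18  17  17  13  11  17  43  68  87  96  95  96  97  99 100  98
127  89  50  44  44  47  53  76 131 142 100  94  85  55  21  21  28  35  29  
[... 1366 characters left out ...]
  90  88  69  40  27  45  79  99 100  96 102 101  98  98  97 100  97  95  97  94  98  97  98
 90  99 104 109 116 104  96  93  92  92  73  42  26  39  54  83  98  96  98  99  98 100  99  97  98  98  97  96  98  98  97  97
 90  86  90  91  90  93  90  91  89  76  43  31  39  52  79  99 101  97  98 100 100  99  98  99  98  98  99  98  98  98  97  98
 83  90  90  89  89  88  89  75  48  36  33  43  53  79  99 101 101  98  99 101 100 100 100  99  97  98  97 101  98  98  98 100
 57  51  55  51  51  46  48  43  39  45  48  54  81 100  99  97  99 100  99 100 100  98  99  97  96  97  98  99  99  99 100  99
188 [532.3 226.2 128. ]
190 [532.4 220.7 128. ]
192 [532.5 215.1 128. ]
194 [532.6 209.5 128. ]
```

>>> {"fn": "apply_moves", "kwargs": {
  "deltas": [
    [0.06, -0.8, -0.15, 0, 0, -0.82, 1],
    [0.11, -0.79, -0.15, 0, 0, -0.82, 1],
    [0.17, -0.78, -0.15, 0, 0, -0.82, 1],
    [0.22, -0.77, -0.15, 0, 0, -0.82, 1],
    [0.27, -0.76, -0.15, 0, 0, -0.82, 1],
    [0.31, -0.74, -0.15, 0, 0, -0.82, 1],
    [0.36, -0.71, -0.15, 0, 0, -0.82, 1],
    [0.41, -0.69, -0.15, 0, 0, -0.82, 1]
  ],
  "grip_force": 100
}}

```text
time: 28.0
tool_pos: [500.2, -155.8, 203.1]
tcp_rot: [-180.0, 0.0, 29.8]
ft_force: [-0.1, -0.6, -0.4]
finger_gap: 85.4
grip_force: 0.0
```

>>> {"fn": "apply_moves", "kwargs": {
  "deltas": [
    [0.45, -0.66, -0.15, 0, 0, -0.82, 1],
    [0.5, -0.63, -0.15, 0, 0, -0.82, 1],
    [0.54, -0.6, -0.15, 0, 0, -0.82, 1],
    [0.57, -0.56, -0.15, 0, 0, -0.82, 1],
    [0.61, -0.52, -0.15, 0, 0, -0.82, 1],
    [0.64, -0.48, -0.15, 0, 0, -0.82, 1],
    [0.67, -0.44, -0.15, 0, 0, -0.82, 1],
    [0.7, -0.39, -0.15, 0, 0, -0.81, 1]
  ]
}}

```text
time: 29.0
tool_pos: [516.2, 35.7, 239.0]
tcp_rot: [-180.0, 0.0, 59.8]
ft_force: [0.7, 0.2, 0.1]
finger_gap: 85.2
grip_force: 0.0
```

>>> {"fn": "apply_moves", "kwargs": {
  "deltas": [
    [0.72, -0.35, -0.15, 0, 0, -0.82, 1],
    [0.75, -0.3, -0.15, 0, 0, -0.81, 1],
    [0.76, -0.25, -0.15, 0, 0, -0.82, 1],
    [0.78, -0.2, -0.15, 0, 0, -0.81, 1],
    [0.79, -0.15, -0.15, 0, 0, -0.82, 1],
    [0.8, -0.1, -0.15, 0, 0, -0.81, 1],
    [0.8, -0.04, -0.15, 0, 0, -0.82, 1],
    [0.8, 0.01, -0.15, 0, 0, -0.81, 1]
  ]
}}

```text
time: 30.0
tool_pos: [532.2, 227.6, 275.0]
tcp_rot: [-180.0, 0.0, 89.7]
ft_force: [0.0, 0.5, -0.5]
finger_gap: 85.4
grip_force: 0.0
```

>>> {"fn": "apply_moves", "kwargs": {
  "deltas": [
    [0, 0, 0, 0, 0, 0, 0.7]
  ]
}}

```text
time: 30.12
tool_pos: [532.4, 228.0, 275.2]
tcp_rot: [180.0, -0.0, 89.7]
ft_force: [0.2, -1.2, -0.8]
finger_gap: 69.8
grip_force: 0.0
```

>>> {"fn": "apply_moves", "kwargs": {
  "deltas": [
    [-0.08, 0.08, 1, 0, 0, 0, 0.7],
    [0, 0, 1, 0, 0, 0, 0.7],
    [0, 0, 1, 0, 0, 0, 0.7],
    [0, 0, 1, 0, 0, 0, 0.7],
    [0, 0, 0.8, 0, 0, 0, 0.7],
    [0, 0, 0.37, 0, 0, 0, 0.7],
    [0, 0, 0, 0, 0, 0, 0.15],
    [0, 0, 0, 0, 0, 0, 0.15]
  ]
}}

```text
time: 31.12
tool_pos: [535.2, 223.5, 121.0]
tcp_rot: [-179.9, -0.0, 89.4]
ft_force: [-12.8, -0.9, 19.4]
finger_gap: 25.0
grip_force: 78.2
```

>>> {"fn": "apply_moves", "kwargs": {
  "deltas": [
    [0, 0, 0, 0, 0, 0, 0.15],
    [0, 0, 0, 0, 0, 0, 0.15]
  ]
}}

```text
time: 31.38
tool_pos: [535.1, 223.5, 121.5]
tcp_rot: [-179.9, -0.0, 89.4]
ft_force: [-8.1, -1.3, 6.1]
finger_gap: 24.0
grip_force: 97.7
```

>>> {"fn": "apply_moves", "kwargs": {
  "deltas": [
    [-0.18, 0, -0.28, 0, 0, 0, 0.15],
    [-0.2, 0, -0.26, 0, 0, 0, 0.15],
    [-0.23, 0, -0.24, 0, 0, 0, 0.15],
    [-0.25, 0, -0.22, 0, 0, 0, 0.15],
    [-0.27, 0, -0.19, 0, 0, 0, 0.15]
  ]
}}

```text
time: 32.0
tool_pos: [536.1, 188.7, 156.8]
tcp_rot: [179.9, -0.0, 89.3]
ft_force: [-0.1, 0.3, 0.2]
finger_gap: 12.9
grip_force: 0.0
```

>>> {"fn": "apply_moves", "kwargs": {
  "deltas": [
    [-0.29, 0, -0.16, 0, 0, 0, 0.15],
    [-0.31, 0, -0.13, 0, 0, 0, 0.15],
    [-0.32, 0, -0.1, 0, 0, 0, 0.15]
  ]
}}

```text
time: 32.38
tool_pos: [535.3, 161.3, 167.9]
tcp_rot: [180.0, -0.0, 89.4]
ft_force: [-0.7, -1.0, -0.2]
finger_gap: 12.8
grip_force: 0.0
```

>>> {"fn": "apply_moves", "kwargs": {
  "deltas": [
    [0, 0, -1, 0, 0, 0, 0.15],
    [0, 0, -1, 0, 0, 0, 0.15],
    [0.5, 0, -0.8, 0, 0, 0, 0.15],
    [1, 0, 0, 0, 0, 0, 0.15],
    [1, 0, 0, 0, 0, 0, 0.15],
    [1, 0, 0, 0, 0, 0, 0.15],
    [0.5, 0, 0, 0, 0, 0, 0.15],
    [0, 0, 0, 0, 0, 0, 0.15]
  ]
}}

```text
time: 33.38
tool_pos: [536.3, 282.1, 251.1]
tcp_rot: [-180.0, 0.0, 89.5]
ft_force: [0.2, -1.0, 0.8]
finger_gap: 13.2
grip_force: 0.0
```

Run:
```python
from h import *
t=snapshot("top"); g=cv2.cvtColor(t,cv2.COLOR_RGB2GRAY)
np.save("t.npy",t)
for r in range(200,222): print(r,' '.join('%3d'%v for v in g[r,172:242]))
```

```text
200 105 104 106 103 105 105 105 105 104 106 101 104 101 102 103 103 101 102 104 102 103 100 102 105 104 102 104 106 103 103 102 102 102 103 103 105 105 103 104 102 104 106 107 105 106 104 102 104 104 104 107 105 103 102 101 102 103 105 105 106 105 106 101 104 106 103 103 103 116 212
201 103 104 102 102 101 105 106 105 103 106 104 106 101 104 102 103 103 102 103 103 104 106 105 102 103 103 103 104 103 105 103 105 102 101 102 101 105 105 104 104 104 106 106 107 103 102 103 103 102 101 101 101 102 100 100 100 102 103  99  98  97  97 100 104  99 101 101  96 106 212
202  98  91  94  88  94 108 104 104 104 103 104 103 106 103 102 105 104 101 104 104 103 104 107 106 106 104 101 103 103 102 102 102 103 104 104 102 105 103 103 105 103 103 106 104 103 105 102 104 100  91 108 128 131 131 129 130 129 123 110 104 101 100 116 120 122 121 121 101 100 210
203 108 100 100  92  93 103 100 100 100 104 105 104 104 106 103 105 105 103 106 106 106 104 104 107 105 103 106 103 103 104 104 103 104 104 102 104 102 102  99 104 104 104 103 104 106 103 104 103 104 154 221 237 237 237 234 234 238 236 237 236 236 
[... 4447 characters left out ...]
 102 103 103 107 107 107 106 102 107 103 103 113 134 193 162 126 123 120 119 121 118 117 115 112 115 116 115 116 119 116 128 209 229
220 109 115 120 108  98  99  95  95  76  43  28  41  54  86 104 102 103 103 104 105 105 104 104 104 101 101 102 100 103 105 104 103 104 105 106 103 105 101 105 104 108 108 110 107 106 106 105 104 130 174 198 182 136 113 112 125 128 120 115 114 102 109 109 113 116 124 127 128 208 229
221  92  93  94  92  95  93  92  75  43  31  43  58  84 101 104 103 103 105 107 103 104 105 104 102 103 104 103 102 103 102 102 104 105 104 104 103 105 107 106 106 105 105 105 106 107 107 105 108 155 225 239 191 147 137 140 144 143 144 141 144 142 143 142 144 144 144 144 149 213 229
```

>>> {"fn": "apply_moves", "kwargs": {
  "deltas": [
    [0, -0.04, 1, 0, 0, 0, 0.15],
    [0, 0, 1, 0, 0, 0, 0.15],
    [0, 0, 1, 0, 0, 0, 0.15],
    [0, 0, 0.9, 0, 0, 0, 0.15],
    [-0.7, 0, 0, 0, 0, 0, 0.15],
    [-0.5, 0, 0, 0, 0, 0, 0.15],
    [-0.2, 0, 0, 0, 0, 0, 0.15]
  ]
}}

```text
time: 34.3
tool_pos: [536.0, 238.9, 136.4]
tcp_rot: [179.8, -0.1, 89.3]
ft_force: [-1.2, 8.7, 5.9]
finger_gap: 12.7
grip_force: 4.5
```

>>> {"fn": "apply_moves", "kwargs": {
  "deltas": [
    [-0.2, 0, -0.1, 0, 0, 0, 0.15],
    [-0.22, 0, -0.25, 0, 0, 0, 0.15],
    [-0.24, 0, -0.23, 0, 0, 0, 0.15],
    [-0.26, 0, -0.21, 0, 0, 0, 0.15]
  ]
}}

```text
time: 34.8
tool_pos: [535.1, 211.9, 159.7]
tcp_rot: [179.9, -0.0, 89.4]
ft_force: [-0.5, -0.3, -0.3]
finger_gap: 13.2
grip_force: 0.0
```

Run:
```python
from h import *
t=snapshot("top"); o=np.load("t.npy")
for r in (180,195): print(o[r,210:250,0],'\n',t[r,210:250,0])
g=cv2.cvtColor(t,cv2.COLOR_RGB2GRAY)
for r in range(203,216): print(r,' '.join('%3d'%v for v in g[r,180:215]))
```

```text
[109 108 111 109 109 110 109 111 112 112 113 113 111 110 113 115 112 110
 112 113 112 113 113 112 109 112 111 113 113 112 110 123 224 238 234 165
 118 111 110 116] 
 [108 107 109 107 108 108 106 107 108 108 110 109 112 109 108 110 110 109
 109 107 110 109 109 108 109 109 110 112 113 111 110 110 112 111 110 110
 110 109 109 112]
[110 112 111 112 109 111 114 110 111 113 110 110 110 112 110 110 110 111
 111 109 111 111 111 111 112 111 110 110 110 107 114 179 233 235 220 135
  98 103 126 211] 
 [106 107 108 108 111 110 110 110 110 111 111 109 106 108 109 108 109 110
 104 106 109 109 108 110 109 108 107 107 110 109 108 110 111 110 108 111
 103 102 139 226]
203  53  65  55  44  31  11   7   7  12   5   8  12  16  44  86 102 104 101 101 102 102 105 102 102 103 101 103 100 101 100 101 101 102 101 103
204  59  62  51  36  22   9  11   9  10   7  12  25  38  50  62  65  52  41  38  45  68  94 102 103  98  98 101 102 102 101 102 100 102 101 102
205  66  61  48  38  17  11   9  10  10   7  24  28  29  30  30  26  19  15  16  17  26  56  90 102 102  99 102 100 102 105 103 104 105 106 104
206  68 
[... 731 characters left out ...]
   8   9   6   6   9  13  29  37  30  20   9  12  12  17  13  13   6   9  18  42  70  81  81  78  81  91 138 153 121 102  98
212  30  13  10   7  11   9   8   5  10  10  15  31  39  29  18   9   8   9   6   8  11  41  71  90  97 100  98  92  89 102 153 129  91  87  85
213  17   7  10   6  11  10   8   7   8   7  13  29  43  46  43  35  24  17  16  28  48  86 100 103 102 102 102 103 102 118 108  97  84  94 105
214  13   8   6   7  12  13   6  13   7   9  10  13  27  69  92  93  83  72  80  91  97 102 101 102 102 103 101 106 102 106 100 101  94  90  89
215  10   8  12  10   7  14  16  12  14  10  12  15  36  80 100  99 102  96  99 101 100 104 100 102 101 102 105 103 100 105 104 103 101 100  96
```

The knob is following the fingers (top-view columns 193–203) and the rail is coming down. I'll keep going along the arc.

>>> {"fn": "apply_moves", "kwargs": {
  "deltas": [
    [-0.28, 0, -0.16, 0, 0, 0, 0.15],
    [-0.3, 0, -0.13, 0, 0, 0, 0.15],
    [-0.31, 0, -0.1, 0, 0, 0, 0.15],
    [-0.32, 0, -0.05, 0, 0, 0, 0.15],
    [-0.33, 0, 0, 0, 0, 0, 0.15]
  ]
}}

```text
time: 35.48
tool_pos: [533.9, 165.3, 171.2]
tcp_rot: [-180.0, -0.0, 89.4]
ft_force: [0.4, 0.9, -0.1]
finger_gap: 13.1
grip_force: 0.0
```

>>> {"fn": "apply_moves", "kwargs": {
  "deltas": [
    [-0.25, 0, 0, 0, 0, 0, 0.15],
    [-0.25, 0, 0, 0, 0, 0, 0.15],
    [-0.25, 0, 0, 0, 0, 0, 0.15]
  ]
}}

```text
time: 35.85
tool_pos: [533.6, 143.0, 171.1]
tcp_rot: [-180.0, 0.0, 89.4]
ft_force: [0.5, 0.0, -0.5]
finger_gap: 12.9
grip_force: 0.0
```

>>> {"fn": "apply_moves", "kwargs": {
  "deltas": [
    [-0.2, 0, 0, 0, 0, 0, 0.15],
    [-0.2, 0, 0.02, 0, 0, 0, 0.15],
    [-0.2, 0, 0.05, 0, 0, 0, 0.15],
    [-0.15, 0, 0.05, 0, 0, 0, 0.15]
  ]
}}

```text
time: 36.35
tool_pos: [533.9, 122.0, 168.0]
tcp_rot: [179.9, -0.2, 89.4]
ft_force: [0.4, 16.3, 3.5]
finger_gap: 12.9
grip_force: 8.0
```

Force is rising as it nears the lock, so I'll push on in small steps.

>>> {"fn": "apply_moves", "kwargs": {
  "deltas": [
    [-0.1, 0, 0.03, 0, 0, 0, 0.15],
    [-0.1, 0, 0.03, 0, 0, 0, 0.15],
    [-0.05, 0, 0, 0, 0, 0, 0.15]
  ]
}}

```text
time: 36.72
tool_pos: [534.0, 121.0, 168.0]
tcp_rot: [179.8, -0.8, 89.6]
ft_force: [-2.2, 39.6, 8.5]
finger_gap: 12.9
grip_force: 17.8
```

Run:
```python
from h import *
t=snapshot("top"); o=cv2.imread("pics/top0.png")[:,:,::-1]
print(sense()['ft_force'])
for r in (206,208,210,212): print(r,o[r,218:242,1],'\n   ',t[r,218:242,1])
for r in (180,195,230): print(r,o[r,270:292,1],'\n   ',t[r,270:292,1])
```

```text
[-3.20613329 36.10240089  7.8531734 ]
206 [100  97 100 141 169 184 199 136  54  21  19  16  16  12  17  49 140 226
 237 235 235 236 235 234] 
    [ 25  22  21  37  43  41  23  12  10   7  15  17  16  13  18  51 140 225
 237 235 235 235 236 234]
208 [102 100 104 142 119 108 104  52  19  20  31  38  40  22  15  13  21  92
 137 147 153 154 132 119] 
    [ 43  40  39  40  45  25  11   8   6   8  25  35  42  26  15  14  16  72
 131 147 154 155 131 118]
210 [100  99 106 137 103 100 172 111  30  11  22  24  21  14  15   8   8  54
 109 119 121 117 116 129] 
    [ 46  44  41  42  37  19  11   2  12  13  15  21  21  18  14  14   8  40
 104 120 119 119 115 128]
212 [ 98  95 113 192 136  79 137 111  50  15  11  10  14   9   8  23  90 177
 199 201 201 202 200 200] 
    [ 41  41  42  42  40  22   9  10  12  12   9  14  12  13  11  10  59 173
 200 200 200 201 201 199]
180 [ 99  99 103 101 101 102 135 228 236 233 226 221 214 231 234 235 233 146
 199 233 235 234] 
    [102 100 102 102  99  97 137 230 236 233 225 221 213 230 234 235 234 144
 200 232 234 234]
195 [100 100 102 100  95 114 228 236 235 233 192 221 230 231 233 236 162 135
 154 156 220 235] 
    [100  97 100 100  95 116 229 236 235 233 191 222 230 230 233 236 161 129
 136 152 221 235]
230 [ 98  95  97  94  99 152 157 160 203 207 216 186 176 153 215 132 173 213
 129 141 222 235] 
    [ 97  95  98  95 106 199 171 160 203 206 216 184 176 155 213 131 171 211
 129 141 223 234]
```

The knob and rail now match their starting pixels, so the handle is home. I'll back off and check that it holds.

>>> {"fn": "apply_moves", "kwargs": {
  "deltas": [
    [0.3, 0, 0, 0, 0, 0, 0.15],
    [0.8, 0, 0, 0, 0, 0, 0.15],
    [1, 0, 0, 0, 0, 0, 0.15],
    [0.5, 0, -1, 0, 0, 0, 0.15],
    [0.5, 0, -1, 0, 0, 0, 0.15],
    [1, 0, -1, 0, 0, 0, 0.15],
    [0, 0, 0, 0, 0, 0, 0.15],
    [0, 0, 0, 0, 0, 0, 0.15]
  ]
}}

```text
time: 37.78
tool_pos: [534.4, 235.9, 254.8]
tcp_rot: [-179.9, 0.1, 89.4]
ft_force: [0.3, 0.1, -0.5]
finger_gap: 13.0
grip_force: 0.0
```

Run:
```python
from h import *
t=snapshot("top"); o=cv2.imread("pics/top0.png")[:,:,::-1]; s=snapshot("scene"); so=cv2.imread("pics/scene0.png")[:,:,::-1]
for r in (206,208,210,212): print(r,o[r,218:242,1],'\n   ',t[r,218:242,1])
# differences over the row (top) and bench elsewhere
d=cv2.absdiff(t,o).max(2)>60
n,l,st,c=cv2.connectedComponentsWithStats(d.astype(np.uint8))
print([ (st[i].tolist()) for i in range(1,n) if st[i,4]>6 and st[i,1]<285])
```

```text
206 [100  97 100 141 169 184 199 136  54  21  19  16  16  12  17  49 140 226
 237 235 235 236 235 234] 
    [100  99  99 144 172 188 202 138  54  20  17  19  14  11  18  50 144 229
 238 238 237 237 237 236]
208 [102 100 104 142 119 108 104  52  19  20  31  38  40  22  15  13  21  92
 137 147 153 154 132 119] 
    [106 103 108 144 118 111 104  54  16  19  29  36  38  25  17   6  22  94
 141 152 158 159 136 125]
210 [100  99 106 137 103 100 172 111  30  11  22  24  21  14  15   8   8  54
 109 119 121 117 116 129] 
    [104 102 107 141 105 103 177 113  29  19  21  26  22  20  12  11  14  55
 112 123 122 122 118 133]
212 [ 98  95 113 192 136  79 137 111  50  15  11  10  14   9   8  23  90 177
 199 201 201 202 200 200] 
    [ 98  97 115 197 139  79 138 116  52  13  11  17  14  12  12  23  94 183
 202 205 204 207 204 203]
[[45, 143, 99, 163, 4193], [118, 148, 20, 32, 438], [116, 161, 2, 7, 7], [30, 162, 128, 238, 8487], [155, 175, 15, 16, 107], [130, 181, 12, 10, 58], [142, 183, 2, 8, 8], [145, 185, 5, 6, 8], [153, 189, 12, 15, 86], [287, 196, 4, 13, 23], [170, 198, 4, 6, 15], [141, 206, 31, 36, 349], [379, 211, 9, 15, 83], [386, 214, 3, 3, 8], [382, 230, 9, 15, 75], [145, 234, 13, 12, 76], [144, 243, 15, 18, 55], [286, 244, 3, 10, 17], [279, 251, 3, 4, 9], [158, 269, 3, 4, 10], [162, 268, 3, 3, 7], [157, 272, 9, 6, 29], [183, 275, 27, 7, 36], [94, 282, 8, 11, 68], [144, 283, 44, 117, 1889], [174, 283, 45, 11, 327]]
```

```bash
python3 -c "
from bench import *
print(hand_in())"
```

```text
the job is handed in; nothing more can be done
None
```

The job is handed in at about 38 s. Both short inserts stand upright in the tray, the three right ones are in their pockets, and the handle is home with the rail and knob matching the starting picture. No verdict came back.

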